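Make up the front-desk and meeting-room kits

TASK

Make up two kits from the stock on the desk: put the black stapler, the green box of staples and the blue ink pad in the red tray for the front desk, and the yellow whiteboard eraser and the round white pot of magnets in the purple tray for the meeting room. Everything must sit flat on the bottom of its tray, the same way up as it is now, side by side with nothing on top of anything else or propped on the rim. Leave the red stapler, the calculator and the roll of tape where they are.

Things in the scene. Friction and masses are not known exactly. Their poses are not given: they have to be found in the camera images.
- red_tray: Red desk tray, open on top, fixed to the table: outside 260 mm along its x, 165 mm along its y, 22 mm high; walls 4 mm, bottom 4 mm thick, so inside 252 x 157 mm and 18 mm deep, undivided. Origin at the centre of its underside on the table; z up.
- purple_tray: Purple desk tray, open on top, fixed to the table: outside 260 mm along its x, 165 mm along its y, 22 mm high; walls 4 mm, bottom 4 mm thick, so inside 252 x 157 mm and 18 mm deep, undivided. Origin at the centre of its underside on the table; z up.
- black_stapler_mid (a point): Black stapler on its base: 105 mm long, 30 mm wide at the foot and 28 mm at the arm (the arm, with vertical sides, is 20 to 38 mm above the foot's underside), 44 mm high, about 0.16 kg. Point at its centre, half-way up; x along its length, y across its width, z up.
- staples_box_mid (a point): Small green box of staples with a white band, lying flat: 60 mm long, 36 mm wide, 22 mm high, about 0.06 kg. Point at its centre, half-way up; x along its length, y across its width, z up.
- ink_pad_mid (a point): Ink pad in a closed flat case, blue lid with a pale blue panel on a black bottom, lid up: 70 mm long, 50 mm wide, 18 mm high, about 0.07 kg. Point at its centre, half-way up; x along its length, y across its width, z up.
- eraser_mid (a point): Whiteboard eraser, yellow back up, dark grey pad below: 95 mm long, 45 mm wide, 30 mm high, about 0.07 kg. Point at its centre, half-way up; x along its length, y across its width, z up.
- magnet_pot_mid (a point): Round white lidded pot of magnets, standing: diameter 50 mm, 40 mm high, about 0.1 kg. Point on its axis, half-way up; z up.
- red_stapler_mid (a point): Spare stock, stays where it is. Red stapler on its base: 105 mm long, 30 mm wide at the foot and 28 mm at the arm (the arm, with vertical sides, is 20 to 38 mm above the foot's underside), 44 mm high, about 0.16 kg. Point at its centre, half-way up; x along its length, y across its width, z up.
- calculator_mid (a point): Spare stock, stays where it is. Grey pocket calculator with white keys, lying flat: 90 mm long, 56 mm wide, 13 mm high. Point at its centre, half-way up; x along its length, y across its width, z up.
- tape_roll_mid (a point): Spare stock, stays where it is. Small roll of brown tape lying flat: outside diameter 54 mm, hole 26 mm, 19 mm high. Point on its axis, half-way up.
There are look-alikes about, which are no part of the job. What is meant by the part that bears magnet_pot_mid is not brown, pink or turquoise, and is the larger of those in its own colour.

How it is judged (in metres and radians):
At the end, for the whole second after the job is handed in: Stapler, staples, ink pad in the red tray, eraser and pot in the purple: centres within 116 mm (tray x) and 69 mm (tray y) of its middle, at resting height on its bottom (+5/-4 mm), tilt under 0.12 rad, at rest; red stapler, calculator, tape within 30 mm of their starts (x of black_stapler_mid in the frame of red_tray between -0.116 and 0.116 m and y of black_stapler_mid in the frame of red_tray between -0.069 and 0.069 m and z of black_stapler_mid in the frame of red_tray between 0.022 and 0.031 m and angle between each of black_stapler_mid, staples_box_mid, ink_pad_mid, eraser_mid, magnet_pot_mid's own z axis and vertical below 0.12 rad and linear speed of each of black_stapler, staples_box, ink_pad, eraser, magnet_pot below 0.02 m/s and x of staples_box_mid in the frame of red_tray between -0.116 and 0.116 m and y of staples_box_mid in the frame of red_tray between -0.069 and 0.069 m and z of staples_box_mid in the frame of red_tray between 0.011 and 0.02 m and x of ink_pad_mid in the frame of red_tray between -0.116 and 0.116 m and y of ink_pad_mid in the frame of red_tray between -0.069 and 0.069 m and z of ink_pad_mid in the frame of red_tray between 0.009 and 0.018 m and x of eraser_mid in the frame of purple_tray between -0.116 and 0.116 m and y of eraser_mid in the frame of purple_tray between -0.069 and 0.069 m and z of eraser_mid in the frame of purple_tray between 0.015 and 0.024 m and x of magnet_pot_mid in the frame of purple_tray between -0.116 and 0.116 m and y of magnet_pot_mid in the frame of purple_tray between -0.069 and 0.069 m and z of magnet_pot_mid in the frame of purple_tray between 0.02 and 0.029 m and distance of each of red_stapler_mid, calculator_mid, tape_roll_mid from where it was at the start of the episode below 0.03 m); the robot touches nothing.
It fails at once if the red stapler is moved more than 30 mm (distance of red_stapler_mid from where it was at the start of the episode above 0.03 m).
It fails at once if the calculator is moved more than 30 mm (distance of calculator_mid from where it was at the start of the episode above 0.03 m).
It fails at once if the tape roll is moved more than 30 mm (distance of tape_roll_mid from where it was at the start of the episode above 0.03 m).
It also fails if it takes over 120 s, if anything falls off the work surface, if the arm or the gripper's body presses on something with over 40 N, if the wrist force passes 120 N, or if a joint passes its speed limit or range.

ROBOT

A 6-joint arm with a two-finger parallel gripper is mounted at the origin on the work surface. World frame = base frame: x ahead of the robot, y to its left, z up, the work surface at z = 0. Lengths are in mm, angles in rad, forces in N, time in s.
With the tool pointing down it reaches from about 325 to 875 mm from the base axis. Payload 4.4 kg.
Tool frame: the origin (TCP) lies at the very end of the fingers, on their centre line; the grasp point (between the pads) lies bot.hold_point_z behind it (bot.hold_point_z is the distance from the TCP to the grasp point, in mm); z points along the fingers, y is the line along which they close (so a half turn about z gives the same grasp; the last joint's range is limited). The gripper opens to 85 mm and grips with 20 to 120 N. Pads are 22 mm wide; open, the fingers measure 114 mm over their backs; the gripper's body (76 mm by 85 mm) begins 54 mm behind the grasp point. The pads swing forward as they close: fully open they stand 13 mm farther back than shut.
Start: joints at [-1.395, 0.207, 1.542, -0, 1.393, -0.15], TCP at [184.026, -544.758, 231.282] pointing down, gripper open.
Joint ranges: [-2.73, 2.73], [-0.86, 2.22], [0.23, 2.46], [-1.11, 4.25], [0.08, 2.63], [-2.82, 2.82]. Speed limits (rad/s): [2.79, 2.79, 3.14, 3.14, 3.14, 3.14].

INTERFACE

Orientations are given as a unit quaternion [x, y, z, w].
In Python, from cell import bot gives the robot as it stands. Calls block until the motion is done:
- bot.movep(position, orientation): joint-space move of the TCP to a pose.
- bot.move_linear(position, velocity=150, attitude=None): straight line of the TCP; attitude=None keeps the orientation; velocity is the mean speed in mm/s.
- bot.movej(angles): joint-space move.
- bot.open_gripper() and bot.grab(): open the fingers fully, or close them until they stop; the grip force is fixed at half the most.
- bot.hold(seconds).
- bot.solve_ik(position, orientation): joint angles nearest the present ones, or None.
- bot.sense(): the state.
- bot.get_image(name): name is "scene" or "top" or "wrist"; returns the picture (400x640x3 uint8, blue, green, red); there is no depth.
- bot.camera_params(name): a dict with "fovy" (degrees; the focal length in pixels is half the picture's height over the tangent of half this angle, whatever the lens; pixels are square), "cx", "cy" (the principal point, pixels), "dist_coeffs" ([k1, k2, p1, p2, k3] as OpenCV has them; the pictures are not rectified), "pose" (4x4, takes a point from camera to world coordinates); the wrist camera has in their place "T_tool_cam" (4x4, takes a point from camera to tool coordinates, whose origin is the TCP and whose axes are the flange's). Camera axes: x right, y down, z forward; pixel columns grow to the right and rows downward; lengths in mm; the calibration is good to about 2 mm. A picture is of the moment at which its call begins: read the wrist's pose just before it. camera_params takes no time and is no camera call.
A pose or a line that the arm cannot do raises bot.IKError and nothing moves.
- bot.job_done(): hands the job in; it is judged then, once.
Trained networks look in the newest picture that a camera, given by its name, has taken for a name from the list of things; names that differ only in an ending like _2 or _b are one class to them, and where a whole thing is asked for, a point or a joint stands for the part that bears it (a point fixed in the world has none). Each returns a list of dicts, best first, with "confidence" (0 to 1); they miss things now and then, are a little off and sometimes report something else, mostly with a low value. They report only what shows in the picture. A call takes as long as a camera call. They do not tell look-alikes from the thing itself.
- bot.look_for(camera, target): "centre" ([x, y, z] in mm, in the coordinates of the camera as it stood for that picture, good to about 4 mm: the middle of the surface that is visible of it).
The state is a dict: "t": time; "qpos": joint angles; "qvel": joint speeds; "tau": joint torques, N m; "ee_pos": TCP position; "tcp_rot": TCP orientation; "ft_force": force on the tool from outside, world axes, zero at the start; "torque": the same for the moment, N m; "width": opening from 0.0 (shut) to 1.0 (fully open); "grip_force": force on a finger pad.
Only numpy, scipy, OpenCV 4.12 (cv2) and the standard library are available. Lean on these libraries where they do the work, as an engineer would, in place of code of your own. Each camera call takes 0.05 s, during which the arm holds its last target. There are 200 camera calls.

## Working session

There is one attempt and no reset: what is moved stays moved. The work goes in short steps, each a Python script; the robot and the scene stay as the last script left them, time stands still between calls to the robot, and variables do not carry over. Pictures are saved under pics/ and viewed, at most 14 in all, crops included, and the job is handed in when it is done.

```bash
mkdir -p pics; ls; cat > h.py <<'E'
from cell import bot
import numpy as np, cv2
def cam(n):
    p=bot.camera_params(n); f=200/np.tan(np.radians(p["fovy"])/2)
    K=np.array([[f,0,p["cx"]],[0,f,p["cy"]],[0,0,1.]]); return p,K,np.array(p["dist_coeffs"],float)
def pix2w(n,uv,z,T=None):
    p,K,d=cam(n); T=np.array(p["pose"]) if T is None else T
    r=cv2.undistortPoints(np.array(uv,float).reshape(-1,1,2),K,d).reshape(-1,2)
    r=np.c_[r,np.ones(len(r))]@T[:3,:3].T; o=T[:3,3]
    z=np.broadcast_to(z,len(r))
    return o+r*((z-o[2])/r[:,2])[:,None]
def w2pix(n,P,T=None):
    p,K,d=cam(n); T=np.array(p["pose"]) if T is None else T
    Ti=np.linalg.inv(T); rv=cv2.Rodrigues(Ti[:3,:3])[0]
    return cv2.projectPoints(np.array(P,float).reshape(-1,1,3),rv,Ti[:3,3],K,d)[0].reshape(-1,2)
E
python3 - <<'E'
from h import *
for n in ("top","scene"):
    im=bot.get_image(n); cv2.imwrite(f"pics/{n}0.png",im)
    p=bot.camera_params(n);print(n,p["fovy"],np.round(p["pose"],2).tolist())
    T=np.array(p["pose"])
    for t in ["red_tray","purple_tray","black_stapler_mid","staples_box_mid","ink_pad_mid","eraser_mid","magnet_pot_mid","red_stapler_mid","calculator_mid","tape_roll_mid"]:
        for r in bot.look_for(n,t):
            w=T[:3,:3]@r["centre"]+T[:3,3]; print(t,round(r["confidence"],2),w.round(),w2pix(n,w).round()[0])
print(bot.hold_point_z,bot.sense())
E
```

```text
pics
top 44.927294053582926 [[0.02, -1.0, 0.06, 488.47], [-1.0, -0.01, 0.03, -15.52], [-0.03, -0.06, -1.0, 1103.87], [0.0, 0.0, 0.0, 1.0]]
red_tray 0.8 [509. 316.   2.] [179. 222.]
red_tray 0.43 [433. 119.  38.] [260. 258.]
purple_tray 0.57 [ 534. -307.    3.] [450. 215.]
black_stapler_mid 0.6 [559. 102.  42.] [269. 201.]
staples_box_mid 0.67 [693. 109.  20.] [268. 142.]
staples_box_mid 0.49 [509. 317.   5.] [178. 222.]
ink_pad_mid 0.85 [ 427. -116.   19.] [366. 262.]
ink_pad_mid 0.23 [ 536. -308.    1.] [450. 215.]
eraser_mid 0.79 [559.  -0.  29.] [315. 202.]
magnet_pot_mid 0.78 [695.  -7.  35.] [319. 141.]
magnet_pot_mid 0.77 [694. 193.  25.] [231. 141.]
magnet_pot_mid 0.76 [392.  37.  41.] [297. 277.]
magnet_pot_mid 0.76 [625. 174.  29.] [239. 171.]
magnet_pot_mid 0.66 [747. 275.  41.] [195. 117.]
magnet_pot_mid 0.25 [ 536. -307.    3.] [449. 215.]
red_stapler_mid 0.87 [437. 120.  37.] [260. 256.]
calculator_mid 0.85 [ 692. -118.   15.] [368. 145.]
tape_roll_mid 0.59 [ 564. -114.   22.] [366. 200.]
scene 57.311997454192564 [[-0.74, 0.38, -0.55, 1037.79], [0.67, 0.4, -0.63, 513.49]
[... 904 characters left out ...]
't': 1.1, 'qpos': array([-1.39549407e+00,  2.06568996e-01,  1.54151806e+00,  1.10445482e-05,
        1.39349868e+00, -1.50485868e-01]), 'qvel': array([ 4.71433235e-05,  5.39994832e-04, -2.43680700e-04,  4.85300401e-04,
       -2.28577341e-03,  1.08156788e-03]), 'tau': array([ 6.64082909e-04, -3.83058894e+01, -2.91973794e+01, -3.50720820e-04,
        6.50364200e-04, -2.12536071e-05]), 'ee_pos': array([ 184.03144603, -544.74987016,  231.29071554]), 'tcp_rot': array([9.86762231e-01, 1.62173672e-01, 5.47822936e-06, 3.39283721e-06]), 'ft_force': array([-0.47424626,  0.4774118 ,  0.53868212]), 'torque': array([ 0.03868539, -0.026625  , -0.00723142]), 'grip_force': 0.0, 'width': 0.9998309548647201}
```

View pics/top0.png

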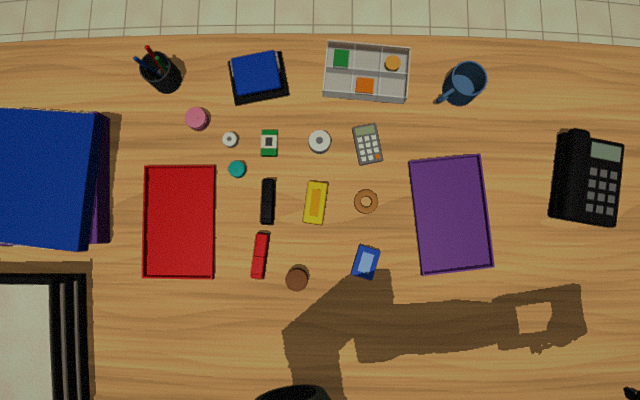

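View pics/scene0.png

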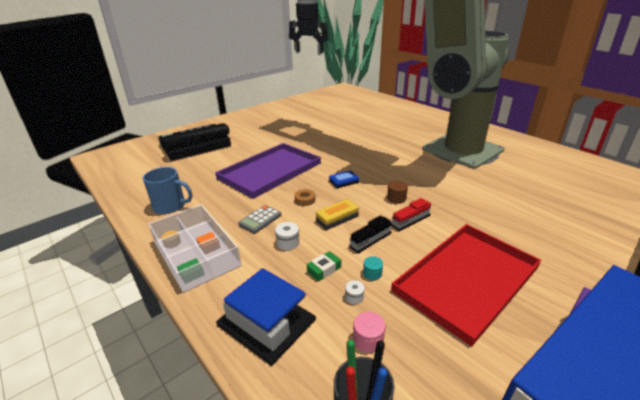

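The top picture shows the red tray at (179,222), the purple tray at (450,215), the black stapler at (268,201), the staples at (269,142), the ink pad at (366,262) and the eraser at (315,202).

Pot candidates are white (319,141), white (230,139), brown (297,278), pink (197,118) and turquoise (237,169). The white one at (319,141) fits because it is the larger of the two white pots. I'll confirm that in a crop.

```bash
cat >> h.py <<'E'
def seg(im,roi,f):
    x0,y0,x1,y1=roi; h=cv2.cvtColor(im,cv2.COLOR_BGR2HSV)[y0:y1,x0:x1].astype(int)
    m=f(h[...,0],h[...,1],h[...,2]).astype(np.uint8)
    m=cv2.morphologyEx(m,cv2.MORPH_CLOSE,np.ones((3,3)))
    c=max(cv2.findContours(m,cv2.RETR_EXTERNAL,cv2.CHAIN_APPROX_NONE)[0],key=cv2.contourArea).reshape(-1,2)
    return c+[x0,y0]
def rect(n,c,z,T=None):
    P=pix2w(n,c,z,T)[:,:2].astype(np.float32); (x,y),(a,b),t=cv2.minAreaRect(P)
    if a<b: a,b,t=b,a,t+90
    return np.array([x,y]).round(1),round(a),round(b),round((t+90)%180-90,1)
COL=dict(black=lambda h,s,v:v<60, yellow=lambda h,s,v:(h>20)&(h<32)&(s>150)&(v>120),
 green=lambda h,s,v:((h>40)&(h<85)&(s>120))|((s<60)&(v>140)), blue=lambda h,s,v:(h>95)&(h<125)&(s>90),
 white=lambda h,s,v:(s<60)&(v>120), red=lambda h,s,v:((h<6)|(h>174))&(s>150),purple=lambda h,s,v:(h>125)&(h<160)&(s>80))
E
python3 - <<'E'
from h import *
im=cv2.imread("pics/top0.png")
for nm,c,roi,z in [("stapler","black",(255,172,282,230),44),("staples","green",(255,125,285,160),22),("ink","blue",(348,240,385,283),18),("eraser","yellow",(298,175,335,228),30),("pot","white",(303,125,336,157),40),("smallpot","white",(220,128,240,150),30),("redtray","red",(135,155,222,285),22),("purple","purple",(400,145,500,280),22),("redstap","red",(245,225,275,283),44)]:
    print(nm,rect("top",seg(im,roi,COL[c]),z))
print(np.round(bot.camera_params("wrist")["T_tool_cam"],2).tolist(),bot.camera_params("wrist")["fovy"])
cv2.imwrite("pics/crop0.png",cv2.resize(im[110:290,200:400],None,fx=3.3,fy=3.3,interpolation=cv2.INTER_CUBIC))
E
```

```text
stapler (array([558.1, 104.3]), 102, 30, -1.6)
staples (array([692.8, 107.4]), 58, 36, 0.4)
ink (array([ 426.1, -113.9]), 69, 49, -15.9)
eraser (array([557.6,   1.2]), 93, 44, -6.5)
pot (array([696.2,  -5.3]), 47, 45, -89.3)
smallpot (array([699.7, 197.7]), 32, 30, -89.6)
redtray (array([510.8, 312.1]), 259, 168, 1.4)
purple (array([ 537.4, -306.1]), 260, 167, 7.0)
redstap (array([438.5, 120.1]), 99, 29, -6.8)
[[0.0, -0.95, -0.3, 76.39], [1.0, 0.0, 0.0, 0.3], [-0.0, -0.3, 0.95, -142.56], [0.0, 0.0, 0.0, 1.0]] 63.0086576289606
```

View pics/crop0.png

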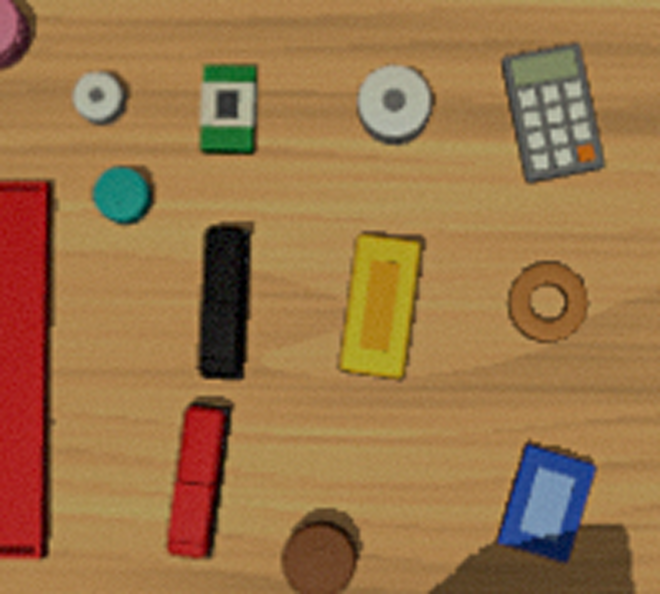

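The crop confirms it: the pot at top-picture (319,141), crop (395,103), is white and clearly larger (about 47 mm against 32 mm) than the one at (230,139). The segmented sizes match the specification, so I'll pick the stapler first.

```bash
cat >> h.py <<'E'
def quat(deg):
    a=np.radians(deg)/2; return np.array([np.cos(a),np.sin(a),0,0])
def best(pos,deg):
    c=[]
    for d in (deg,deg+180,deg-180):
        q=bot.solve_ik(pos,quat(d))
        if q is not None: c.append((abs(q[5]),d))
    return min(c)[1]
def tray(t,x,y):
    (c,a)=dict(red=((510.8,312.1),1.4),purple=((537.4,-306.1),7.0))[t]
    r=np.radians(a); return np.array(c)+[x*np.cos(r)-y*np.sin(r),x*np.sin(r)+y*np.cos(r)],a
def pick_place(xy,deg,z,t,tx,ty,extra=5,H=150):
    """deg: direction of tool x (closing is across it); z: TCP height at grasp"""
    xy=np.array(xy,float); d=best([*xy,H],deg)
    bot.open_gripper(); bot.movep([*xy,H],quat(d)); bot.move_linear([*xy,z],120); bot.grab()
    s=bot.sense(); print("width",s["width"]*85,"force",s["grip_force"])
    if s["width"]<.1: return
    bot.move_linear([*xy,H],150); s=bot.sense(); print("lifted",s["width"]*85,s["ft_force"].round(1))
    p,a=tray(t,tx,ty); d=best([*p,H],a)
    bot.movep([*p,H],quat(d)); bot.move_linear([*p,z+extra+15],150); bot.move_linear([*p,z+extra],40)
    print("down",bot.sense()["ft_force"].round(1)); bot.open_gripper(); bot.move_linear([*p,H],150); print("t",bot.sense()["t"])
E
python3 - <<'E'
from h import *
pick_place((558.1,104.3),-1.6,7,"red",-67,0)
cv2.imwrite("pics/w1.png",bot.get_image("wrist"))
E
```

```text
width 27.162156955748493 force 63.33877394848969
lifted 26.853420920549954 [-0.3  0.1 -2.6]
down [ 0.8  1.  -1.7]
t 11.0667
```

View pics/w1.png

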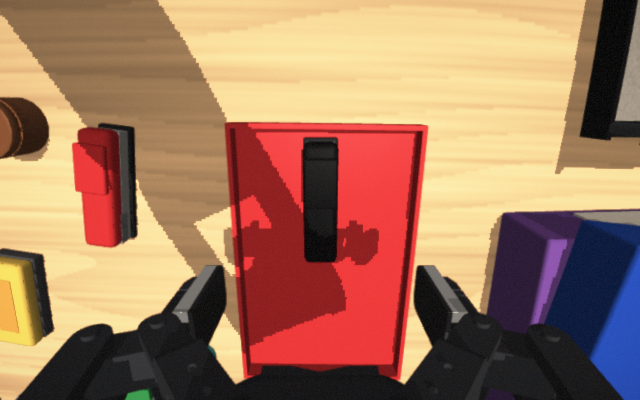

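The stapler (320,200) lies flat in the red tray, parallel to it and clear of the wall. Next are the staples, gripped over their length, and the ink pad.

```bash
python3 - <<'E'
from h import *
pick_place((692.8,107.4),90.4,1.5,"red",14,0)
cv2.imwrite("pics/w2a.png",bot.get_image("wrist"))
pick_place((426.1,-113.9),-15.9,1.5,"red",79,0)
cv2.imwrite("pics/w2.png",bot.get_image("wrist"))
E
```

```text
width 58.19237824217874 force 66.75801515579224
lifted 58.402969413374805 [-0.8  0.8 -0.9]
down [-0.5 -0.8  4. ]
t 19.6083
width 48.65057758795514 force 62.90645644068718
lifted 48.38302738150746 [-1.  -0.1 -0.9]
down [0.2 0.2 0.1]
t 30.3833
```

View pics/w2.png

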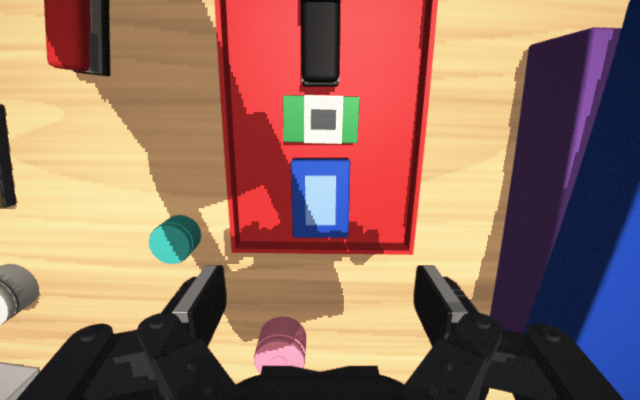

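The stapler, staples (320,120) and ink pad (321,198) all lie flat and separate in the red tray. Now the eraser and the larger white pot.

```bash
python3 - <<'E'
from h import *
pick_place((557.6,1.2),-6.5,3,"purple",-60,0)
pick_place((696.2,-5.3),0,6,"purple",55,0)
cv2.imwrite("pics/w3.png",bot.get_image("wrist"))
bot.movej([-1.395,0.207,1.542,0,1.393,-0.15])
im=bot.get_image("top")
cv2.imwrite("pics/top3.png",im)
for nm,c,roi,z in [("redstap","red",(245,225,275,283),44)]: print(nm,rect("top",seg(im,roi,COL[c]),z))
print(bot.sense()["t"])
E
```

```text
width 43.47401729239969 force 63.68302144110203
lifted 44.04144457786893 [-0.1  0.2 -0.6]
down [0.6 0.4 0.2]
t 40.3167
width 48.234880896325976 force 62.41017043590546
lifted 48.47250909817872 [-0.1 -0.4 -1.2]
down [ 0.1 -0.8  1.8]
t 49.05
redstap (array([438.8, 120.2]), 100, 29, -6.4)
50.9083
```

View pics/w3.png

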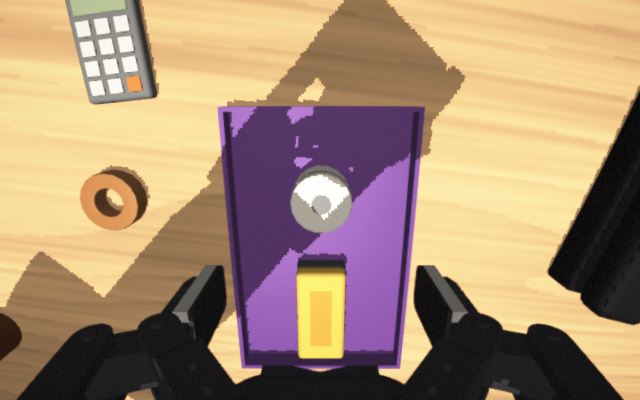

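View pics/top3.png

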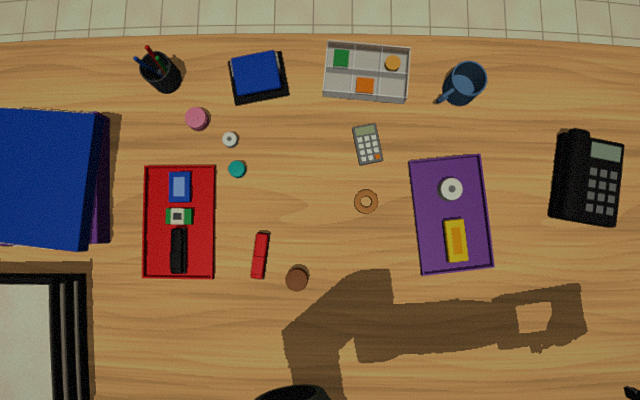

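Both kits lie flat and separate: the pot is at (452,188), the eraser at (456,240) and the red tray's items at about (179,187–250). The red stapler, calculator and tape are where they started.

```bash
python3 -c "
from cell import bot
print(bot.job_done())"
```

```text
the job is handed in; nothing more can be done
None
```

I put both kits in their trays and handed the job in at about 51 s on the robot's clock; the last pictures show all five items flat and separate, and the red stapler, calculator and tape unmoved, but the hand-in returned no verdict.

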